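Close the junction box, then hang the rinsed counting cup to dry

ROBOT

A 6-joint arm with a two-finger parallel gripper is mounted at the origin on the work surface. World frame = base frame: x ahead of the robot, y to its left, z up, the work surface at z = 0. Lengths are in m, angles in rad, forces in N, time in s.
With the tool pointing down it reaches from about 0.3 to 0.875 m from the base axis. Payload 6.4 kg.
Tool frame: the origin (TCP) lies midway between the tips of the shut fingers; the grasp point (between the pads) lies 19 mm behind it; z points along the fingers, y is the line along which they close (so a half turn about z gives the same grasp; the last joint's range is limited). The gripper opens to 85 mm and grips with 20 to 120 N. Pads are 22 mm wide; open, the fingers measure 114 mm over their backs; the gripper's body (76 mm by 85 mm) begins 54 mm behind the grasp point. The pads swing forward as they close: fully open they stand 13 mm farther back than shut.
Start: joints at [0.918, 0.181, 1.607, -0, 1.354, -0.206], TCP at [0.248, 0.519, 0.231] pointing down, gripper open.
Joint ranges: [-2.99, 2.99], [-0.89, 2.07], [0.3, 2.58], [-1.14, 4.28], [0, 2.63], [-3.12, 3.12]. Speed limits (rad/s): [2.57, 2.57, 3.01, 3.14, 3.14, 3.14].

INTERFACE

Orientations are given as a unit quaternion [w, x, y, z].
In Python, from workcell import r, eyes gives the robot as it stands.
- The arm moves only by the tool apply_moves, never from a script. Its arguments are lists of equal length, an entry for each row: "translation": the shift along the tool's x, y, z scaled (see below), a list of three; "turn": the turn, a rotation vector about the tool's x, y, z scaled (see below), a list of three. In form: {"translation": [[dx, dy, dz], ...], "turn": [[ax, ay, az], ...]}. A call has 1 to 5 rows; each row shifts and turns the commanded pose from where the row before left it, along the tool's axes as they then stand; what a row does not reach is not made up. The controller multiplies each number of a shift by 15 cm and each number of a turn by pi/4 rad. A row lasts 1/10 s, in which the tool goes at most 50 mm and 8.59 degrees, less where a joint would pass 70% of its speed; a pose out of reach is approached as far as the arm can. A call with a number of a shift or a turn outside -1 to 1 is refused whole. A call with a gripper value outside its range is refused whole. "grip" is the closure, from -1 (fully open) to 1 (shut), set as the call begins (left out, the last holds). The fingers move at their own pace and stop on an object; "force" is the grip in N (left out, the last holds). Time passes only in rows, so rows that do not move let the fingers close. It gives the time, the measured TCP pose, the force, the opening and the grip force at its end, in the units of the state.
- r.read_state(): the state, without advancing time (a new reading comes with each control period).
- eyes.grab_frame(name): name is "scene" or "top" or "wrist"; returns (picture, depth): 400x640x3 uint8, blue, green, red; 400x640 float32, m along the optical axis (not along the pixel's ray), 0 where there is no reading.
- eyes.calibration(name): a dict with "vfov" (degrees; the focal length in pixels is half the picture's height over the tangent of half this angle, whatever the lens; pixels are square), "cx", "cy" (the principal point, pixels), "xyz" and "rotation" of the camera in the world; the wrist camera has in their place "mount" (4x4, takes a point from camera to tool coordinates, whose origin is the TCP and whose axes are the flange's). Camera axes: x right, y up, looking along -z (the intrinsics and any distortion apply to the point x, -y, -z); pixel columns grow to the right and rows downward; lengths in m; the calibration is good to about 2 mm. A picture is of the moment at which its call begins: read the wrist's pose just before it. calibration takes no time and is no camera call.
- r.sign_off(): hands the job in; it is judged then, once.
The state is a dict: "time": time; "joint_positions": joint angles; "qd": joint speeds; "effort": joint torques, N m; "ee_pos": TCP position; "tcp_rot": TCP orientation; "ft_force": force on the tool from outside, world axes, zero at the start; "moment": the same for the moment, N m; "finger_gap": finger opening in m; "finger_force": force on a finger pad.
Only numpy, scipy, OpenCV 4.12 (cv2) and the standard library are available. Lean on these libraries where they do the work, as an engineer would, in place of code of your own. Each camera call takes 0.05 s, during which the arm holds its last target. There are 200 camera calls.

TASK

The counting cup in the wire cradle has been rinsed. First fit the loose cover onto the two pins of the open junction box so that nothing can drip in, then turn the cup mouth-down over the empty drying peg until its rim stands on the peg's base. Set both down rather than dropping them, and leave the other cup alone on its peg and the two loose steel sockets where they are.

Things in the scene. Friction and masses are not known exactly. Their poses are not given: they have to be found in the camera images.
- cup: The cup to hang: plain cylindrical stainless steel counting cup, open at one end: outside diameter 50, inside 44, length 100, floor 4 thick (inside depth 96), 160 g. It starts lying in the wire cradle, its mouth 15 degrees below level. Origin: centre of the outside of the closed end; its z axis runs along the cup towards the mouth.
- cup_rim (a point): Centre of this cup's mouth, in the plane of the rim, 100 from the closed end.
- cradle: Fixed draining cradle: two sloping 10 mm steel rods on legs over a dark plate 125 x 75 x 8, with a low crossbar stopping the cup's rim. Origin: centre of the underside, on the table; x level along the cup towards its mouth; z up. Cup axis is 105 above the table at the closed end (x = -48), 79 at the mouth; rods stay within 22 of the centre plane, so the cup's flanks are free for fingers.
- stand_free: Fixed drying stand with the EMPTY peg: dark steel disc of diameter 92, 12 thick, with an upright white peg of diameter 32, straight to 74 above the table and tapering to diameter 16 at its top 86 above the table. Origin: centre of the disc's underside, on the table; z up.
- stand_free_foot (a point): Foot of the empty peg: on its axis, at the top face of the disc (12 above the table). The cup's rim comes to stand here.
- stand_free_tip (a point): Centre of the top of the empty peg, 86 above the table.
- stand_used: Second, identical fixed drying stand, whose peg is occupied by another cup. The two stands change places from start to start. Origin as for the first.
- cup_other: Another identical cup (plain cylindrical stainless steel counting cup, open at one end: outside diameter 50, inside 44, length 100, floor 4 thick (inside depth 96), 160 g), already mouth-down on the other stand. Leave it. Origin: centre of its closed end, now on top 112 above the table; z axis points down to the mouth.
- box: Fixed open-topped grey junction box 110 (x) x 76 (y) x 50 high, walls 4, black terminals inside, with two upright steel pins of diameter 6 at x = +40 and -40, y = 0, whose round tips stand 11 above the rim. Origin: centre of the underside, on the table; x along its length, z up.
- box_rim (a point): Centre of the box's rim plane, 50 above the box's underside, axes as the box. The cover's origin comes to lie here.
- cover: Loose grey cover plate 110 (x) x 76 (y) x 5, 140 g, with two through holes of diameter 10 at x = +40 and -40, y = 0, and in the middle of its top an upright black grip bar 44 (x) x 12 (y), from 5 to 33 above the underside. It starts flat on the table, bar up. Origin: centre of its underside; x along its length, z up. It fits either way round.
- socket_a: Loose steel wrench socket, diameter 28, 36 high, stepped, standing on the table. Origin: centre of its underside. Leave it.
- socket_b: Loose steel wrench socket, diameter 36, 40 high, stepped, standing on the table. Origin: centre of its underside. Leave it.

How it is judged:
By the outcome, as a careful person would: the job done as asked, in the order asked, and still so for the second after the job is handed in, with the robot touching nothing.
It also fails if it takes over 61 s, if anything falls off the work surface, if the arm or the gripper's body presses on something with over 40 N, if the wrist force passes 120 N, or if a joint passes its speed limit or range.

## Working session

There is one attempt and no reset: what is moved stays moved. The work goes in short steps, Python scripts to look and compute and a tool call to move; the robot and the scene stay as the last step left them, time stands still between calls to the robot, and variables do not carry over. Pictures are saved under pics/ and viewed, at most 10 in all, crops included, and the job is handed in when it is done.

Besides the shell and the picture viewer there is one more tool, called after "Emit:" by a JSON object that holds its "fn" and its "kwargs", one argument or row to a line. apply_moves: Moves the arm, as the interface text tells. Shifts and turns lie within -1 to 1; 1 stands for 15 cm of shift or pi/4 rad of turn. Its arguments: {"type":"object","properties":{"translation":{"type":"array","items":{"type":"array","items":{"type":"number"}}},"turn":{"type":"array","items":{"type":"array","items":{"type":"number"}}},"grip":{"type":"number"},"force":{"type":"number"}},"required":["translation","turn"]}

```bash
mkdir -p pics; ls
cat > h.py <<'E'
import numpy as np, cv2
from workcell import r, eyes
from scipy.spatial.transform import Rotation as R
def grab(n):
    s=r.read_state(); im,d=eyes.grab_frame(n); return s,im,d
def q2R(q): return R.from_quat([q[1],q[2],q[3],q[0]]).as_matrix()
E
python3 - <<'E'
from h import *
for n in("scene","top","wrist"):
    print(n,eyes.calibration(n))
    s,im,d=grab(n); cv2.imwrite(f"pics/{n}0.png",im); np.savez(f"{n}0.npz",im=im,d=d)
    print((d>0).mean())
print(r.read_state())
E
```

```text
pics
scene {'vfov': 43.829626976320995, 'cx': 323.4877581377056, 'cy': 197.44501078545514, 'xyz': array([ 1.14155498, -0.41006052,  0.81633773]), 'rotation': array([0.82240681, 0.34182928, 0.16866149, 0.42231871])}
0.99597265625
top {'vfov': 56.518491405337436, 'cx': 317.47146491713806, 'cy': 194.6694809506877, 'xyz': array([0.43510974, 0.02809963, 1.03348472]), 'rotation': array([ 0.71508803,  0.04992425, -0.05482733, -0.69509039])}
0.99594140625
wrist {'vfov': 71.26528802451658, 'cx': 318.481276302723, 'cy': 195.3508499509496, 'mount': array([[ 2.45391011e-04,  9.66090352e-01,  2.58204128e-01,
         6.52098826e-02],
       [ 9.99999941e-01, -2.98671808e-04,  1.67127289e-04,
         1.03006627e-03],
       [ 2.38578355e-04,  2.58204072e-01, -9.66090369e-01,
        -1.42811965e-01],
       [ 0.00000000e+00,  0.00000000e+00,  0.00000000e+00,
         1.00000000e+00]])}
0.9886171875
{'time': 0.15, 'joint_positions': array([ 9.17710840e-01,  1.81389938e-01,  1.60776820e+00,  2.73941136e-05,
        1.35379375e+00, -2.06274042e-01]), 'qd': array([ 0.0008084 , -0.0019515 , -0.0032003 , -0.00056532,  0.00055522,
       -0.00144492]), 'effort': array([ 3.95680345e-04, -4.45267904e+01, -3.51691890e+01, -2.66925390e-04,
        5.92718032e-03, -1.47127656e-05]), 'ee_pos': array([0.24815765, 0.51823215, 0.230585  ]), 'tcp_rot': array([-2.95273120e-04,  2.21554820e-01,  9.75147681e-01, -6.12268777e-04]), 'ft_force': array([-0.35197743,  0.10296189, -0.30633547]), 'moment': array([ 0.02318779, -0.01816284,  0.06533588]), 'finger_force': 0.0, 'finger_gap': 0.08583618878293364}
```

View pics/top0.png

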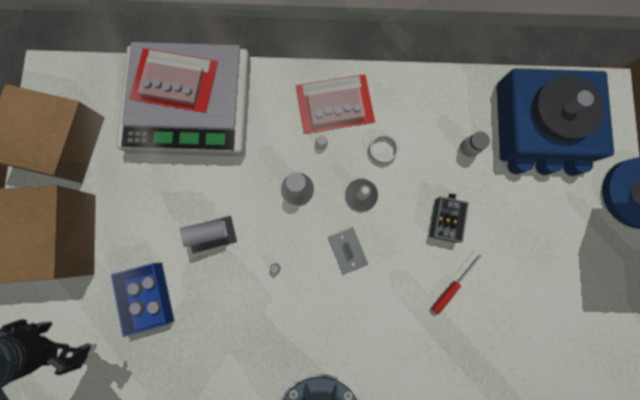

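View pics/scene0.png

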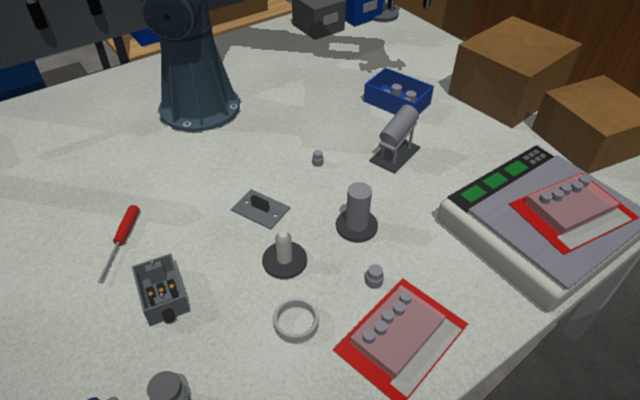

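The top view shows the cover at (348,251), the open box at (449,218), the cup in its cradle at (207,234), the used stand at (296,188), the free peg at (362,194), and the sockets at (274,269) and (320,143). The scene view agrees, with the cover at (260,208), box at (160,290) and free peg at (285,250).

```bash
cat >> h.py <<'E'
def cam_pose(n,s=None):
    c=eyes.calibration(n)
    if n=="wrist":
        T=np.eye(4);T[:3,:3]=q2R(s["tcp_rot"]);T[:3,3]=s["ee_pos"]; return T@c["mount"],c
    T=np.eye(4);T[:3,:3]=q2R(c["rotation"]);T[:3,3]=c["xyz"]; return T,c
def cloud(n,d,s=None):
    T,c=cam_pose(n,s); f=200/np.tan(np.radians(c["vfov"]/2))
    v,u=np.mgrid[0:400,0:640]
    P=np.stack([(u-c["cx"])/f*d,-(v-c["cy"])/f*d,-d],-1)
    return P@T[:3,:3].T+T[:3,3]
def proj(n,p,s=None):
    T,c=cam_pose(n,s); f=200/np.tan(np.radians(c["vfov"]/2))
    q=(np.atleast_2d(p)-T[:3,3])@T[:3,:3]
    return np.c_[c["cx"]+f*q[:,0]/-q[:,2], c["cy"]-f*q[:,1]/-q[:,2]]
E
python3 - <<'E'
from h import *
np.set_printoptions(precision=4,suppress=True)
C={n:(np.load(n+"0.npz")["im"],cloud(n,np.load(n+"0.npz")["d"])) for n in("top","scene")}
pt=C["top"][1]; 
for nm,(u,v) in dict(table=(300,320),table2=(420,120),cover=(335,245),bar=(348,251),boxc=(449,218),cup=(207,234),used=(296,183),free=(364,189),sa=(274,268),sb=(320,141)).items():
    p=pt[v,u]; print(nm,p,proj("scene",p))
def show(n,P,lo,hi,box):
    m=(P[...,2]>lo)&(P[...,2]<hi)&(P[...,0]>box[0])&(P[...,0]<box[1])&(P[...,1]>box[2])&(P[...,1]<box[3])
    q=P[m]; 
    if len(q)<5: print("  ",n,len(q));return
    rc=cv2.minAreaRect(q[:,:2].astype(np.float32)*1000)
    print("  ",n,len(q),"mean",q.mean(0),"zmed",np.median(q[:,2]),"rect",np.round(rc[0],1),np.round(rc[1],1),round(rc[2],1))
for nm,(u,v),zs in [("cover",(348,251),[(.003,.012),(.024,.045)]),("box",(449,218),[(.043,.056)]),("used",(296,183),[(.005,.02),(.105,.12)]),("free",(362,194),[(.006,.02),(.05,.074),(.078,.095)]),("cup",(207,234),[(.06,.14),(.004,.02)]),("sa",(274,268),[(.02,.05)]),("sb",(320,141),[(.02,.05)])]:
    p=pt[v,u]; print(nm)
    for lo,hi in zs:
        for n in C: show(f"{n} z{lo}-{hi}",C[n][1],lo,hi,(p[0]-.08,p[0]+.08,p[1]-.08,p[1]+.08))
E
```

```text
table [0.2498 0.0603 0.0008] [[264.819  145.2061]]
table2 [ 0.8178 -0.2687 -0.0013] [[272.3288 397.3086]]
cover [ 0.4508 -0.0286  0.0077] [[276.9487 203.3818]]
bar [ 0.4355 -0.0621  0.0341] [[259.8006 197.3158]]
boxc [ 0.5326 -0.3389  0.0189] [[160.3882 292.6278]]
cup [0.4673 0.2928 0.1107] [[393.5291 120.8975]]
used [0.6009 0.0784 0.1122] [[358.2211 189.0394]]
free [ 0.5947 -0.096   0.0877] [[284.804  232.7505]]
sa [0.3859 0.1322 0.0358] [[318.2408 152.3012]]
sb [0.7336 0.0204 0.0397] [[375.4662 266.9731]]
cover
   top z0.003-0.012 1141 mean [ 0.4368 -0.0648  0.0055] zmed 0.005245678718573288 rect [435.  -62.3] [159.1 158.7] 0.2
   scene z0.003-0.012 1104 mean [ 0.442  -0.0669  0.0055] zmed 0.005367201745936079 rect [435.8 -62.7] [158.9 155.7] 0.1
   top z0.024-0.045 79 mean [ 0.4378 -0.0633  0.0328] zmed 0.03313393896196737 rect [437.9 -63.5] [43.4 11.9] 22.4
   scene z0.024-0.045 126 mean [ 0.4414 -0.0669  0.0313] zmed 0.032437795316325846 rect [439.3 -66. ] [45.5 14.4] 21.0
box
   top z0.043-0.056 417 mean [ 0.5277 -0.3338  0.0491] zmed 0.049445078890477334 rect [ 528.4 -333.6] [
[... 1529 characters left out ...]
 108.5] 14.9
   top z0.004-0.02 546 mean [0.4616 0.2906 0.008 ] zmed 0.008001206730647525 rect [463.8 291. ] [154.5 151.3] 89.3
   scene z0.004-0.02 740 mean [0.4817 0.2976 0.0085] zmed 0.008394458944987249 rect [462.1 290.2] [148.7 159.9] 8.0
sa
   top z0.02-0.05 75 mean [0.3858 0.1311 0.0331] zmed 0.03551625647779877 rect [384.8 131.9] [23.7 23.4] 27.9
   scene z0.02-0.05 98 mean [0.3889 0.1269 0.031 ] zmed 0.03201977733737538 rect [387.3 129.4] [27.2 24.8] 19.6
sb
   top z0.02-0.05 374 mean [0.78   0.0084 0.0293] zmed 0.026146962522239692 rect [767.3  -6.2] [102.5  92.1] 89.8
   scene z0.02-0.05 638 mean [0.7775 0.0041 0.0299] zmed 0.026396222307468298 rect [768.   -6.8] [ 91.  105.5] 0.1
```

```bash
cat >> h.py <<'E'
import json, os
def down(yaw_deg):
    "tool down, tool x at the yaw"
    a=np.radians(yaw_deg); x=np.array([np.cos(a),np.sin(a),0]); z=np.array([0,0,-1.]); return np.c_[x,np.cross(z,x),z]
def plan(way,start=None,vmax=.048,wmax=8.2):
    "way: list of (pos,R[,vmax]); prints rows for apply_moves in calls of 5; keeps the commanded pose"
    if start is None:
        s=r.read_state(); start=(s["ee_pos"],q2R(s["tcp_rot"]))
    p,M=np.array(start[0],float),np.array(start[1]); rows=[]
    for w in way:
        P,Q=np.array(w[0],float),np.array(w[1]); v=w[2] if len(w)>2 else vmax
        rv=R.from_matrix(M.T@Q).as_rotvec(); n=max(1,int(np.ceil(max(np.linalg.norm(P-p)/v,np.degrees(np.linalg.norm(rv))/wmax))))
        p0,M0=p.copy(),M.copy()
        for k in range(1,n+1):
            pt=p0+(P-p0)*k/n; Mt=M0@R.from_rotvec(rv*k/n).as_matrix()
            t=np.round(M.T@(pt-p)/.15,3); a=np.round(R.from_matrix(M.T@Mt).as_rotvec()/(np.pi/4),3)
            rows.append((t.tolist(),a.tolist())); p=p+M@(t*.15); M=M@R.from_rotvec(a*np.pi/4).as_matrix()
    for i in range(0,len(rows),5):
        c=rows[i:i+5]; print(json.dumps({"translation":[x[0] for x in c],"turn":[x[1] for x in c]}).replace("-0.0,","0,").replace("-0.0]","0]").replace(".0,",",").replace(".0]","]"))
    print(len(rows),"rows; end",p,R.from_matrix(M).as_quat()[[3,0,1,2]])
    np.savez("cmd.npz",p=p,M=M)
def log():
    s=r.read_state()
    with open("log.jsonl","a") as f: f.write(json.dumps({k:np.asarray(v).tolist() for k,v in s.items()})+"\n")
    return s
E
python3 - <<'E'
from h import *
log()
plan([((.438,-.064,.20),down(202.4))])
E
```

```text
{"translation": [[-0.217, -0.227, 0.016], [-0.202, -0.241, 0.016], [-0.185, -0.253, 0.016], [-0.17, -0.265, 0.016], [-0.151, -0.274, 0.016]], "turn": [[0, 0, -0.082], [0, 0, -0.082], [0, 0, -0.082], [0, 0, -0.082], [0, 0, -0.082]]}
{"translation": [[-0.134, -0.285, 0.016], [-0.115, -0.292, 0.015], [-0.097, -0.299, 0.016], [-0.076, -0.304, 0.016], [-0.057, -0.309, 0.016]], "turn": [[-0.001, -0.001, -0.082], [0, 0, -0.082], [0, 0, -0.082], [0, 0, -0.082], [0, 0, -0.083]]}
{"translation": [[-0.037, -0.312, 0.015], [-0.017, -0.314, 0.016], [0.004, -0.314, 0.016]], "turn": [[0, 0, -0.082], [0, 0, -0.082], [0, 0, -0.082]]}
13 rows; end [ 0.43803542 -0.06404974  0.20000829] [-3.07997409e-05 -1.94356420e-01  9.80930961e-01 -1.74329442e-04]
```

Emit:
{"fn": "apply_moves", "kwargs": {
  "translation": [
    [-0.217,-0.227,0.016],
    [-0.202,-0.241,0.016],
    [-0.185,-0.253,0.016],
    [-0.17,-0.265,0.016],
    [-0.151,-0.274,0.016]
  ],
  "turn": [
    [0,0,-0.082],
    [0,0,-0.082],
    [0,0,-0.082],
    [0,0,-0.082],
    [0,0,-0.082]
  ],
  "grip": -1
}}

```text
time: 0.65
ee_pos: [0.3214, 0.293, 0.219]
tcp_rot: [0.0, 0.061, 0.998, -0.0]
ft_force: [1.0, -0.6, 0.3]
finger_gap: 0.0852
finger_force: 0.0
```

Emit:
{"fn": "apply_moves", "kwargs": {
  "translation": [
    [-0.134,-0.285,0.016],
    [-0.115,-0.292,0.015],
    [-0.097,-0.299,0.016],
    [-0.076,-0.304,0.016],
    [-0.057,-0.309,0.016]
  ],
  "turn": [
    [-0.001,-0.001,-0.082],
    [0,0,-0.082],
    [0,0,-0.082],
    [0,0,-0.082],
    [0,0,-0.083]
  ]
}}

```text
time: 1.15
ee_pos: [0.3946, 0.0689, 0.2074]
tcp_rot: [0.001, -0.1, 0.995, 0.0]
ft_force: [0.7, 0.8, -0.3]
finger_gap: 0.0856
finger_force: 0.0
```

Emit:
{"fn": "apply_moves", "kwargs": {
  "translation": [
    [-0.037,-0.312,0.015],
    [-0.017,-0.314,0.016],
    [0.004,-0.314,0.016],
    [0,0,0],
    [0,0,0]
  ],
  "turn": [
    [0,0,-0.082],
    [0,0,-0.082],
    [0,0,-0.082],
    [0,0,0],
    [0,0,0]
  ]
}}

```text
time: 1.65
ee_pos: [0.438, -0.0643, 0.1998]
tcp_rot: [-0.0, -0.193, 0.981, 0.001]
ft_force: [-0.6, 0.3, 0.2]
finger_gap: 0.0856
finger_force: 0.0
```

Run:
```python
from h import *
np.set_printoptions(precision=4,suppress=True)
s=log(); s,im,d=grab("wrist"); cv2.imwrite("pics/w1.png",im); np.savez("w1.npz",im=im,d=d)
P=cloud("wrist",d,s)
def rect(m,n):
    q=P[m]; rc=cv2.minAreaRect(q[:,:2].astype(np.float32)*1000); print(n,len(q),"z",np.median(q[:,2]),np.round(rc[0],1),np.round(rc[1],1),round(rc[2],2))
near=np.hypot(P[...,0]-.438,P[...,1]+.064)<.075
print("table z",np.median(P[(np.abs(P[...,2])<.003)&(np.hypot(P[...,0]-.438,P[...,1]+.064)>.08)][:,2]))
rect(near&(P[...,2]>.029),"bar"); rect(near&(P[...,2]>.003)&(P[...,2]<.008),"plate")
```

```text
table z 0.0002806416922597754
bar 59680 z 0.2841230425872169 [418.3 -72.2] [ 86.5 148.4] 23.0
plate 4916 z 0.005256173125916863 [438.5 -63.5] [110.3  76.1] 22.96
```

View pics/w1.png

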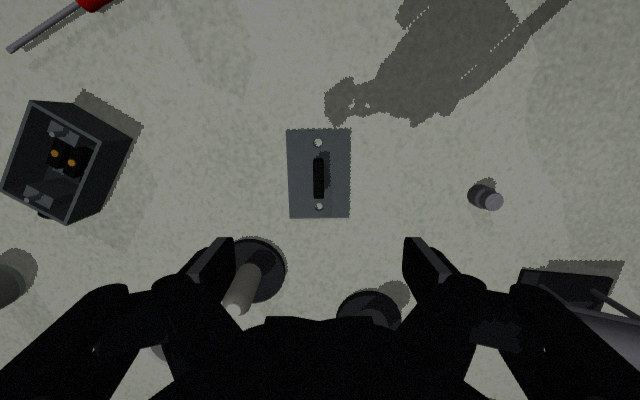

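The wrist view shows the cover at (319,173) with holes at (318,142) and (318,206), and the bar between them; the box is on the left near (65,165). The plate measures 110.3 x 76.1 at z 5 mm, as it should.

Run:
```python
from h import *
plan([((.528,-.334,.245),down(169.6))])
```

```text
{"translation": [[0.018, -0.271, -0.044], [-0.003, -0.272, -0.043], [-0.026, -0.27, -0.043], [-0.048, -0.268, -0.044], [-0.069, -0.262, -0.043]], "turn": [[0, 0, 0.104], [0.001, 0, 0.104], [0, 0, 0.104], [0, 0, 0.104], [0.001, 0, 0.103]]}
{"translation": [[-0.091, -0.257, -0.043], [-0.111, -0.248, -0.043]], "turn": [[0, 0, 0.104], [0, 0, 0.104]]}
7 rows; end [ 0.52797447 -0.33407164  0.24498757] [-8.30972656e-05  9.05246839e-02  9.95894207e-01  4.83003568e-05]
```

Emit:
{"fn": "apply_moves", "kwargs": {
  "translation": [
    [0.018,-0.271,-0.044],
    [-0.003,-0.272,-0.043],
    [-0.026,-0.27,-0.043],
    [-0.048,-0.268,-0.044],
    [-0.069,-0.262,-0.043]
  ],
  "turn": [
    [0,0,0.104],
    [0.001,0,0.104],
    [0,0,0.104],
    [0,0,0.104],
    [0.001,0,0.103]
  ]
}}

```text
time: 2.2
ee_pos: [0.5037, -0.2561, 0.2332]
tcp_rot: [0.001, 0.009, 1.0, -0.0]
ft_force: [-0.3, -0.3, 0.2]
finger_gap: 0.0855
finger_force: 0.0
```

Emit:
{"fn": "apply_moves", "kwargs": {
  "translation": [
    [-0.091,-0.257,-0.043],
    [-0.111,-0.248,-0.043],
    [0,0,0],
    [0,0,0]
  ],
  "turn": [
    [0,0,0.104],
    [0,0,0.104],
    [0,0,0],
    [0,0,0]
  ]
}}

```text
time: 2.6
ee_pos: [0.5292, -0.3328, 0.2453]
tcp_rot: [0.0, 0.089, 0.996, 0.0]
ft_force: [-0.3, 0.1, 0.3]
finger_gap: 0.0855
finger_force: 0.0
```

Run:
```python
from h import *
np.set_printoptions(precision=4,suppress=True)
s=log(); s,im,d=grab("wrist"); cv2.imwrite("pics/w2.png",cv2.resize(im[60:300,180:460],None,fx=2.5,fy=2.5)); np.savez("w2.npz",im=im,d=d)
print(s["ee_pos"],s["tcp_rot"],s["joint_positions"])
P=cloud("wrist",d,s)
def rect(m,n):
    q=P[m]; rc=cv2.minAreaRect(q[:,:2].astype(np.float32)*1000); print(n,len(q),"z",np.median(q[:,2]),np.round(rc[0],1),np.round(rc[1],1),round(rc[2],2))
near=np.hypot(P[...,0]-.5284,P[...,1]+.334)<.075
rect(near&(P[...,2]>.0475)&(P[...,2]<.0525),"rim")
for sx in(40,-40):
    a=np.radians(-10.4); c=np.array([.5285,-.334])+sx/1000*np.array([np.cos(a),np.sin(a)])
    m=(np.hypot(P[...,0]-c[0],P[...,1]-c[1])<.008)&(P[...,2]>.053)&(P[...,2]<.07)
    print("pin",m.sum(),P[m].mean(0),P[m].max(0), np.median(P[m],0))
```

```text
[ 0.5292 -0.3328  0.2453] [0.0001 0.089  0.996  0.0002] [-0.7512  0.2798  1.4591  0.0005  1.4028 -2.1438]
rim 1396 z 0.04970446060995162 [ 528.7 -334.1] [ 76.  110.1] 79.62
pin 22 [ 0.567  -0.341   0.0598] [ 0.5698 -0.339   0.0624] [ 0.5669 -0.341   0.0606]
pin 22 [ 0.4891 -0.3266  0.0602] [ 0.4919 -0.324   0.0628] [ 0.4892 -0.3267  0.0609]
```

View pics/w2.png

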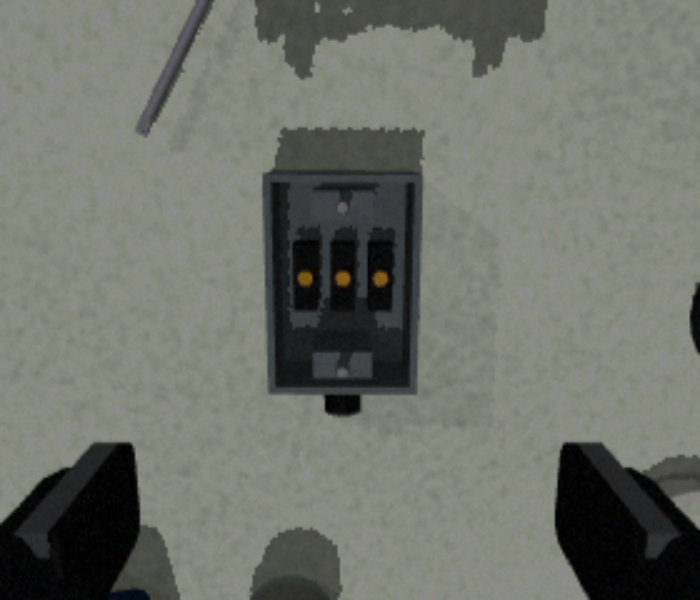

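The close-up shows the box square below the tool, pins at about (342,208) and (342,371) in the crop, terminals between. Rim 76.0 x 110.1 at z 50 mm and pins at z ≈ 61 mm match the text.

Run:
```python
from h import *
plan([((.4385,-.0635,.12),down(202.96)),((.4385,-.0635,.03),down(202.96),.04),((.4385,-.0635,.008),down(202.96),.01)])
```

```text
{"translation": [[0.13, 0.236, 0.119], [0.11, 0.247, 0.12], [0.09, 0.254, 0.119], [0.068, 0.261, 0.12], [0.046, 0.266, 0.119]], "turn": [[0, 0, -0.105], [0, 0, -0.105], [0, 0, -0.105], [0, 0, -0.106], [0.001, 0, -0.105]]}
{"translation": [[0.024, 0.269, 0.12], [0.002, 0.27, 0.119], [0, 0, 0.2], [0, 0, 0.2], [0, 0, 0.2]], "turn": [[0, 0, -0.105], [0, 0, -0.105], [0, 0, 0], [0, 0, 0], [0, 0, 0]]}
{"translation": [[0, 0, 0.049], [0, 0, 0.049], [0, 0, 0.049]], "turn": [[0, 0, 0], [0, 0, 0], [0, 0, 0]]}
13 rows; end [ 0.43853573 -0.06352292  0.00795582] [ 1.33982038e-04 -1.98964938e-01  9.80006596e-01 -8.94284020e-05]
```

Emit:
{"fn": "apply_moves", "kwargs": {
  "translation": [
    [0.13,0.236,0.119],
    [0.11,0.247,0.12],
    [0.09,0.254,0.119],
    [0.068,0.261,0.12],
    [0.046,0.266,0.119]
  ],
  "turn": [
    [0,0,-0.105],
    [0,0,-0.105],
    [0,0,-0.105],
    [0,0,-0.106],
    [0.001,0,-0.105]
  ]
}}

```text
time: 3.15
ee_pos: [0.4632, -0.1388, 0.1553]
tcp_rot: [0.001, -0.119, 0.993, -0.001]
ft_force: [0.4, 0.1, 0.9]
finger_gap: 0.0854
finger_force: 0.0
```

Emit:
{"fn": "apply_moves", "kwargs": {
  "translation": [
    [0.024,0.269,0.12],
    [0.002,0.27,0.119],
    [0,0,0.2],
    [0,0,0.2],
    [0,0,0.2]
  ],
  "turn": [
    [0,0,-0.105],
    [0,0,-0.105],
    [0,0,0],
    [0,0,0],
    [0,0,0]
  ]
}}

```text
time: 3.65
ee_pos: [0.4384, -0.0634, 0.0296]
tcp_rot: [0.001, -0.2, 0.98, -0.001]
ft_force: [0.9, -0.7, 0.2]
finger_gap: 0.0859
finger_force: 0.0
```

Emit:
{"fn": "apply_moves", "kwargs": {
  "translation": [
    [0,0,0],
    [0,0,0],
    [0,0,0],
    [0,0,0]
  ],
  "turn": [
    [0,0,0],
    [0,0,0],
    [0,0,0],
    [0,0,0]
  ]
}}

```text
time: 4.05
ee_pos: [0.4404, -0.0662, 0.0317]
tcp_rot: [0.002, -0.198, 0.98, -0.002]
ft_force: [-0.0, -1.4, -0.4]
finger_gap: 0.0857
finger_force: 0.0
```

Run:
```python
from h import *
s=log(); print(s["ee_pos"],s["tcp_rot"],s["joint_positions"])
plan([((.4385,-.0635,.008),down(202.96),.008)])
```

```text
[ 0.4404269  -0.06617704  0.03170573] [ 0.00176879 -0.19803215  0.9801922  -0.00183956] [-4.16110928e-01  1.94712585e-01  2.06397748e+00 -1.24989904e-03
  8.77890417e-01 -2.38481237e+00]
{"translation": [[0.002, 0.007, 0.053], [0.002, 0.008, 0.052], [0.001, 0.007, 0.053]], "turn": [[-0.002, 0.001, -0.001], [-0.002, 0.001, -0.001], [-0.001, 0.001, -0.001]]}
3 rows; end [ 0.43852023 -0.06347029  0.00799527] [ 2.23320266e-04 -1.99187858e-01  9.79961287e-01 -1.50280353e-04]
```

Emit:
{"fn": "apply_moves", "kwargs": {
  "translation": [
    [0.002,0.007,0.053],
    [0.002,0.008,0.052],
    [0.001,0.007,0.053],
    [0,0,0],
    [0,0,0]
  ],
  "turn": [
    [-0.002,0.001,-0.001],
    [-0.002,0.001,-0.001],
    [-0.001,0.001,-0.001],
    [0,0,0],
    [0,0,0]
  ]
}}

```text
time: 4.55
ee_pos: [0.4368, -0.0629, 0.0058]
tcp_rot: [-0.002, -0.199, 0.98, 0.001]
ft_force: [0.4, -0.4, -0.0]
finger_gap: 0.0853
finger_force: 0.0
```

Run:
```python
from h import *
s=log(); print(s["ee_pos"],s["tcp_rot"],s["ft_force"])
```

```text
[ 0.43676798 -0.06293992  0.00578863] [-0.00165154 -0.19894988  0.98000758  0.00117028] [ 0.36895387 -0.4310558  -0.04798909]
```

Emit:
{"fn": "apply_moves", "kwargs": {
  "translation": [
    [0,0,0],
    [0,0,0]
  ],
  "turn": [
    [0,0,0],
    [0,0,0]
  ]
}}

```text
time: 4.75
ee_pos: [0.4375, -0.0632, 0.0065]
tcp_rot: [-0.001, -0.199, 0.98, 0.001]
ft_force: [-0.2, -0.8, -0.1]
finger_gap: 0.0853
finger_force: 0.0
```

Run:
```python
from h import *
s=log(); print(s["ee_pos"],s["tcp_rot"],s["ft_force"])
plan([((.4385,-.0635,.008),down(202.96),.01)])
```

```text
[ 0.43747778 -0.06323315  0.00650915] [-9.17255860e-04 -1.98968983e-01  9.80005144e-01  6.48586702e-04] [-0.22009392 -0.75603511 -0.11332762]
{"translation": [[-0.006, -0.004, -0.01]], "turn": [[0.002, -0.002, 0]]}
1 rows; end [ 0.43854359 -0.06343602  0.00800678] [ 8.70862879e-06 -1.98969071e-01  9.80005769e-01  3.51620615e-05]
```

Emit:
{"fn": "apply_moves", "kwargs": {
  "translation": [
    [0,0,0],
    [0,0,0],
    [0,0,0]
  ],
  "turn": [
    [0,0,0],
    [0,0,0],
    [0,0,0]
  ]
}}

```text
time: 5.05
ee_pos: [0.4373, -0.0631, 0.0064]
tcp_rot: [-0.001, -0.199, 0.98, 0.001]
ft_force: [-0.4, -0.1, -0.3]
finger_gap: 0.0855
finger_force: 0.0
```

Run:
```python
from h import *
s=log(); print(s["ee_pos"],s["tcp_rot"],s["ft_force"])
plan([((.4385,-.0635,.008),down(202.96),.01)])
```

```text
[ 0.43730391 -0.0631325   0.00644079] [-9.96931330e-04 -1.98984542e-01  9.80001860e-01  7.16000056e-04] [-0.3513959  -0.13077636 -0.2935105 ]
{"translation": [[-0.006, -0.005, -0.01]], "turn": [[0.002, -0.002, 0]]}
1 rows; end [ 0.43842851 -0.0634736   0.00793794] [-7.09571503e-05 -1.98984640e-01  9.80002601e-01  1.02590173e-04]
```

Emit:
{"fn": "apply_moves", "kwargs": {
  "translation": [
    [-0.006,-0.005,-0.01],
    [0,0,0],
    [0,0,0]
  ],
  "turn": [
    [0.002,-0.002,0],
    [0,0,0],
    [0,0,0]
  ]
}}

```text
time: 5.35
ee_pos: [0.4385, -0.0635, 0.0079]
tcp_rot: [-0.0, -0.199, 0.98, 0.0]
ft_force: [0.4, 0.2, -0.5]
finger_gap: 0.0856
finger_force: 0.0
```

Emit:
{"fn": "apply_moves", "kwargs": {
  "translation": [
    [0,0,0],
    [0,0,0],
    [0,0,0],
    [0,0,0],
    [0,0,0]
  ],
  "turn": [
    [0,0,0],
    [0,0,0],
    [0,0,0],
    [0,0,0],
    [0,0,0]
  ],
  "grip": 1,
  "force": 60
}}

```text
time: 5.85
ee_pos: [0.4384, -0.0635, 0.0078]
tcp_rot: [-0.0, -0.199, 0.98, 0.0]
ft_force: [0.7, -1.2, 0.1]
finger_gap: 0.0123
finger_force: 0.0
```

Emit:
{"fn": "apply_moves", "kwargs": {
  "translation": [
    [0,0,0],
    [0,0,0],
    [0,0,0],
    [0,0,0],
    [0,0,0]
  ],
  "turn": [
    [0,0,0],
    [0,0,0],
    [0,0,0],
    [0,0,0],
    [0,0,0]
  ]
}}

```text
time: 6.35
ee_pos: [0.4385, -0.0635, 0.008]
tcp_rot: [-0.0, -0.199, 0.98, 0.0]
ft_force: [-0.5, -0.3, 4.6]
finger_gap: 0.0108
finger_force: 59.0
```

Run:
```python
from h import *
s=log(); print(s["ee_pos"],s["tcp_rot"],s["ft_force"],s["finger_gap"],s["finger_force"])
```

```text
[ 0.43852522 -0.06350466  0.00799854] [-2.80040088e-05 -1.99026934e-01  9.79994018e-01  6.07219602e-05] [-0.54970168 -0.32754687  4.59618427] 0.010832583617492526 58.96596908569336
```

Run:
```python
from h import *
D=down(169.6)
plan([((.4385,-.0635,.06),down(202.96),.03),((.5285,-.334,.14),D,.035),((.5285,-.334,.085),D,.03)],start=((.4385,-.0635,.008),down(202.96)))
```

```text
{"translation": [[0, 0, -0.173], [0, 0, -0.174], [0.017, -0.211, -0.059], [0.003, -0.211, -0.059], [-0.011, -0.211, -0.06]], "turn": [[0, 0, 0], [0, 0, 0], [0, 0, 0.082], [0, 0, 0.083], [0, 0, 0.082]]}
{"translation": [[-0.024, -0.209, -0.059], [-0.037, -0.208, -0.059], [-0.051, -0.205, -0.059], [-0.064, -0.201, -0.06], [-0.077, -0.197, -0.059]], "turn": [[0, 0, 0.082], [0, 0, 0.083], [0, 0, 0.082], [0, 0, 0.083], [0, 0, 0.082]]}
{"translation": [[-0.09, -0.191, -0.059], [0, 0, 0.183], [0, 0, 0.184]], "turn": [[0, 0, 0.082], [0, 0, 0], [0, 0, 0]]}
13 rows; end [ 0.52849638 -0.33399275  0.08495   ] [0.         0.09050222 0.99589625 0.        ]
```

Emit:
{"fn": "apply_moves", "kwargs": {
  "translation": [
    [0,0,-0.173],
    [0,0,-0.174],
    [0.017,-0.211,-0.059],
    [0.003,-0.211,-0.059],
    [-0.011,-0.211,-0.06]
  ],
  "turn": [
    [0,0,0],
    [0,0,0],
    [0,0,0.082],
    [0,0,0.083],
    [0,0,0.082]
  ]
}}

```text
time: 6.85
ee_pos: [0.4683, -0.1543, 0.0866]
tcp_rot: [-0.0, -0.102, 0.995, 0.0]
ft_force: [0.8, -0.4, -2.1]
finger_gap: 0.0109
finger_force: 58.7
```

Emit:
{"fn": "apply_moves", "kwargs": {
  "translation": [
    [-0.024,-0.209,-0.059],
    [-0.037,-0.208,-0.059],
    [-0.051,-0.205,-0.059],
    [-0.064,-0.201,-0.06],
    [-0.077,-0.197,-0.059]
  ],
  "turn": [
    [0,0,0.082],
    [0,0,0.083],
    [0,0,0.082],
    [0,0,0.083],
    [0,0,0.082]
  ]
}}

```text
time: 7.35
ee_pos: [0.5181, -0.3048, 0.1303]
tcp_rot: [-0.001, 0.06, 0.998, 0.001]
ft_force: [0.1, -0.1, -1.2]
finger_gap: 0.0107
finger_force: 58.7
```

Emit:
{"fn": "apply_moves", "kwargs": {
  "translation": [
    [-0.09,-0.191,-0.059],
    [0,0,0],
    [0,0,0.183],
    [0,0,0.184],
    [0,0,0]
  ],
  "turn": [
    [0,0,0.082],
    [0,0,0],
    [0,0,0],
    [0,0,0],
    [0,0,0]
  ]
}}

```text
time: 7.85
ee_pos: [0.5251, -0.3307, 0.0793]
tcp_rot: [-0.004, 0.09, 0.996, 0.003]
ft_force: [-1.6, 1.2, -1.0]
finger_gap: 0.011
finger_force: 58.8
```

Emit:
{"fn": "apply_moves", "kwargs": {
  "translation": [
    [0,0,0],
    [0,0,0],
    [0,0,0],
    [0,0,0],
    [0,0,0]
  ],
  "turn": [
    [0,0,0],
    [0,0,0],
    [0,0,0],
    [0,0,0],
    [0,0,0]
  ]
}}

```text
time: 8.35
ee_pos: [0.5287, -0.3342, 0.0855]
tcp_rot: [0.0, 0.09, 0.996, -0.0]
ft_force: [0.5, -0.7, -1.6]
finger_gap: 0.0108
finger_force: 58.8
```

Run:
```python
from h import *
np.set_printoptions(precision=4,suppress=True)
s=log(); print(s["ee_pos"],s["tcp_rot"],s["ft_force"],s["finger_gap"])
s,im,d=grab("wrist"); cv2.imwrite("pics/w3.png",im[60:320,150:490]); 
P=cloud("wrist",d,s)
q=P[(np.hypot(P[...,0]-.5285,P[...,1]+.334)<.075)&(abs(P[...,2]-.082)<.004)]
if len(q): rc=cv2.minAreaRect(q[:,:2].astype(np.float32)*1000); print(len(q),np.median(q[:,2]),rc)
plan([((.5285,-.334,.0585),down(169.6),.006)])
```

```text
[ 0.5287 -0.3342  0.0855] [ 0.0003  0.0905  0.9959 -0.0003] [ 0.4808 -0.7388 -1.6219] 0.010843984198161153
14535 0.08266486096041406 ((528.3096923828125, -333.1369934082031), (76.51358795166016, 109.88998413085938), 79.53892517089844)
{"translation": [[0, 0, 0.036], [0, 0, 0.035], [0.001, 0.001, 0.036], [0, 0, 0.036], [0, 0, 0.036]], "turn": [[0, 0, 0], [0, 0, 0], [0, 0, 0], [0, 0, 0], [0, 0, 0]]}
5 rows; end [ 0.5285 -0.334   0.0585] [ 0.0001  0.0905  0.9959 -0.0002]
```

View pics/w3.png

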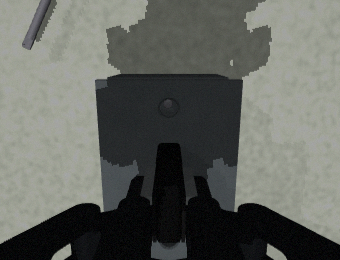

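The view shows the cover level and aligned over the box, with the far pin visible centred through its hole at (168,107).

Emit:
{"fn": "apply_moves", "kwargs": {
  "translation": [
    [0,0,0.036],
    [0,0,0.035],
    [0.001,0.001,0.036],
    [0,0,0.036],
    [0,0,0.036]
  ],
  "turn": [
    [0,0,0],
    [0,0,0],
    [0,0,0],
    [0,0,0],
    [0,0,0]
  ]
}}

```text
time: 8.9
ee_pos: [0.5281, -0.3337, 0.0579]
tcp_rot: [-0.0, 0.09, 0.996, 0.0]
ft_force: [-13.5, 12.4, 40.0]
finger_gap: 0.0107
finger_force: 64.3
```

Emit:
{"fn": "apply_moves", "kwargs": {
  "translation": [
    [0,0,0],
    [0,0,0],
    [0,0,0],
    [0,0,0]
  ],
  "turn": [
    [0,0,0],
    [0,0,0],
    [0,0,0],
    [0,0,0]
  ]
}}

```text
time: 9.3
ee_pos: [0.5284, -0.3339, 0.0581]
tcp_rot: [-0.0, 0.091, 0.996, -0.0]
ft_force: [-0.8, 2.3, 3.9]
finger_gap: 0.0107
finger_force: 59.5
```

Run:
```python
from h import *
np.set_printoptions(precision=4,suppress=True)
s=log(); print(s["ee_pos"],s["tcp_rot"],s["ft_force"],s["finger_gap"])
s,im,d=grab("wrist"); 
P=cloud("wrist",d,s)
q=P[(np.hypot(P[...,0]-.5285,P[...,1]+.334)<.075)&(abs(P[...,2]-.056)<.005)]
A=np.linalg.lstsq(np.c_[q[:,:2]-[.5285,-.334],np.ones(len(q))],q[:,2],rcond=None)[0]
print(A)
```

```text
[ 0.5284 -0.3339  0.0581] [-0.0001  0.0905  0.9959 -0.    ] [-0.7814  2.2897  3.8844] 0.010716573128399748
[ 0.0002 -0.0002  0.0553]
```

Emit:
{"fn": "apply_moves", "kwargs": {
  "translation": [
    [0,0,0],
    [0,0,0],
    [0,0,0],
    [0,0,0]
  ],
  "turn": [
    [0,0,0],
    [0,0,0],
    [0,0,0],
    [0,0,0]
  ],
  "grip": -1
}}

```text
time: 9.75
ee_pos: [0.5281, -0.3337, 0.0576]
tcp_rot: [-0.0, 0.091, 0.996, 0.0]
ft_force: [0.1, 0.5, 0.9]
finger_gap: 0.0683
finger_force: 0.0
```

Emit:
{"fn": "apply_moves", "kwargs": {
  "translation": [
    [0,0,-0.1],
    [0,0,-0.25],
    [0,0,-0.3],
    [0,0,-0.3],
    [0,0,-0.1]
  ],
  "turn": [
    [0,0,0],
    [0,0,0],
    [0,0,0],
    [0,0,0],
    [0,0,0]
  ]
}}

```text
time: 10.25
ee_pos: [0.5305, -0.3357, 0.2229]
tcp_rot: [0.004, 0.09, 0.996, -0.003]
ft_force: [1.0, -0.6, -0.3]
finger_gap: 0.0851
finger_force: 0.0
```

Run:
```python
from h import *
from scipy.optimize import least_squares
np.set_printoptions(precision=4,suppress=True)
s=log(); print(s["ee_pos"],s["ft_force"])
L=[json.loads(l) for l in open("log.jsonl")]
J=np.array([l["joint_positions"] for l in L]);X=np.array([l["ee_pos"] for l in L])
rho=np.sqrt(X[:,0]**2+X[:,1]**2-.1175**2)
def res(p):
    a0,z0,L1,L2,phi,LT=p; q2,q3,q5=J[:,1],J[:,2],J[:,4]; t=q2+q3+q5
    return np.r_[a0+L1*np.sin(q2)+L2*np.sin(q2+q3+phi)+LT*np.sin(t)-rho, z0+L1*np.cos(q2)+L2*np.cos(q2+q3+phi)+LT*np.cos(t)-X[:,2]]
for g in [(0,.3,.4,.4,0,.2),(.0,.15,.35,.4,-.3,.25),(0,.2,.5,.3,.3,.3)]:
    f=least_squares(res,g,x_scale=.1); print(f.x,np.abs(f.fun).max(), np.linalg.svd(f.jac)[1])
lat=-X[:,0]*np.sin(J[:,0])+X[:,1]*np.cos(J[:,0]); print(lat)
z=np.load("top0.npz"); P=cloud("top",z["d"]); 
m=(np.hypot(P[...,0]-.473,P[...,1]-.305)<.075)&(P[...,2]>.06)&(P[...,2]<.14); q=P[m]
u=np.array([np.cos(np.radians(16)),np.sin(np.radians(16))])
t=(q[:,:2]-[.473,.305])@np.array([-u[1],u[0]]); t2=(q[:,:2]-[.473,.305])@u
for ax,o in((t,t2),(t2,t)):
    k=abs(o)<.012
    for lo in np.arange(-.06,.06,.02):
        w=k&(ax>lo)&(ax<lo+.02); print(round(lo,2),w.sum(),q[w][:,2].max() if w.any() else None,end=" | ")
    print()
```

```text
[ 0.5305 -0.3357  0.2229] [ 1.0225 -0.632  -0.3187]
[0.0001 0.3075 0.438  0.5216 0.1648 0.3128] 5.331627988425236e-05 [6.1685 4.3958 0.5773 0.3983 0.3565 0.0079]
[0.0001 0.3075 0.438  0.5216 0.1648 0.3128] 5.331626124538413e-05 [6.1685 4.3958 0.5773 0.3983 0.3565 0.0079]
[0.0001 0.3075 0.438  0.5216 0.1648 0.3128] 5.331627104809833e-05 [6.1685 4.3958 0.5773 0.3983 0.3565 0.0079]
[0.1178 0.1182 0.118  0.1175 0.1178 0.1178 0.1178 0.1178 0.1178 0.1178
 0.1178]
-0.06 70 0.10598829284763389 | -0.04 80 0.11252542625089113 | -0.02 85 0.11655408553801505 | 0.0 89 0.1240123080965414 | 0.02 88 0.12788718911269026 | 0.04 36 0.13014411181490126 | 
-0.06 0 None | -0.04 26 0.10769258561638306 | -0.02 88 0.11894937396962357 | 0.0 80 0.11942584023465219 | 0.02 14 0.1070240462951283 | 0.04 0 None |
```

FK fits to 0.05 mm. The cup's mouth heads towards about −74° with its closed end high, so I'll grasp with a tilted tool. I'll look at the free peg on the way.

Run:
```python
from h import *
plan([((.585,-.105,.27),down(130))])
plan([((.473,.30,.30),down(106))],start=((.585,-.105,.27),down(130)))
```

```text
{"translation": [[-0.014, 0.263, -0.054], [0.017, 0.262, -0.053], [0.046, 0.26, -0.054], [0.077, 0.251, -0.053], [0.105, 0.242, -0.053]], "turn": [[0, 0.002, 0.147], [-0.001, 0.002, 0.146], [0, 0.002, 0.147], [-0.001, 0.002, 0.147], [0, 0.002, 0.147]]}
{"translation": [[0.132, 0.228, -0.053]], "turn": [[-0.001, 0.003, 0.146]]}
6 rows; end [ 0.58498555 -0.104956    0.27006503] [-1.56457771e-04  4.22453292e-01  9.06384672e-01  1.36427519e-04]
{"translation": [[0.283, 0.129, -0.022], [0.289, 0.116, -0.022], [0.294, 0.103, -0.023], [0.298, 0.088, -0.022], [0.303, 0.075, -0.022]], "turn": [[0, 0, 0.059], [0, 0, 0.06], [0, 0, 0.059], [0, 0, 0.059], [0, 0, 0.059]]}
{"translation": [[0.305, 0.06, -0.022], [0.308, 0.047, -0.023], [0.309, 0.031, -0.022], [0.311, 0.018, -0.022]], "turn": [[0, 0, 0.06], [0, 0, 0.059], [0, 0, 0.059], [0, 0, 0.059]]}
9 rows; end [0.47303374 0.30000152 0.3       ] [0.         0.60171048 0.79871428 0.        ]
```

Emit:
{"fn": "apply_moves", "kwargs": {
  "translation": [
    [-0.014,0.263,-0.054],
    [0.017,0.262,-0.053],
    [0.046,0.26,-0.054],
    [0.077,0.251,-0.053],
    [0.105,0.242,-0.053]
  ],
  "turn": [
    [0,0.002,0.147],
    [-0.001,0.002,0.146],
    [0,0.002,0.147],
    [-0.001,0.002,0.147],
    [0,0.002,0.147]
  ]
}}

```text
time: 10.75
ee_pos: [0.574, -0.1402, 0.2565]
tcp_rot: [-0.004, 0.372, 0.928, 0.001]
ft_force: [-0.2, -0.3, 0.0]
finger_gap: 0.0853
finger_force: 0.0
```

Emit:
{"fn": "apply_moves", "kwargs": {
  "translation": [
    [0.132,0.228,-0.053],
    [0,0,0],
    [0,0,0],
    [0,0,0],
    [0,0,0]
  ],
  "turn": [
    [-0.001,0.003,0.146],
    [0,0,0],
    [0,0,0],
    [0,0,0],
    [0,0,0]
  ]
}}

```text
time: 11.25
ee_pos: [0.5827, -0.1045, 0.2634]
tcp_rot: [-0.005, 0.423, 0.906, 0.002]
ft_force: [-0.4, -0.2, -0.1]
finger_gap: 0.0853
finger_force: 0.0
```

Run:
```python
from h import *
s=log(); s,im,d=grab("wrist"); np.savez("w4.npz",im=im,d=d,p=s["ee_pos"],q=s["tcp_rot"]); print(s["ee_pos"],s["tcp_rot"])
```

```text
[ 0.58274614 -0.10454314  0.2633586 ] [-0.00535695  0.42298568  0.90611913  0.00159095]
```

Emit:
{"fn": "apply_moves", "kwargs": {
  "translation": [
    [0.283,0.129,-0.022],
    [0.289,0.116,-0.022],
    [0.294,0.103,-0.023],
    [0.298,0.088,-0.022],
    [0.303,0.075,-0.022]
  ],
  "turn": [
    [0,0,0.059],
    [0,0,0.06],
    [0,0,0.059],
    [0,0,0.059],
    [0,0,0.059]
  ]
}}

```text
time: 11.8
ee_pos: [0.5205, 0.1221, 0.2825]
tcp_rot: [-0.005, 0.526, 0.85, 0.001]
ft_force: [0.6, 0.1, 0.5]
finger_gap: 0.0855
finger_force: 0.0
```

Emit:
{"fn": "apply_moves", "kwargs": {
  "translation": [
    [0.305,0.06,-0.022],
    [0.308,0.047,-0.023],
    [0.309,0.031,-0.022],
    [0.311,0.018,-0.022],
    [0,0,0]
  ],
  "turn": [
    [0,0,0.06],
    [0,0,0.059],
    [0,0,0.059],
    [0,0,0.059],
    [0,0,0]
  ]
}}

```text
time: 12.3
ee_pos: [0.4699, 0.3054, 0.2981]
tcp_rot: [-0.006, 0.6, 0.8, 0.002]
ft_force: [0.5, -1.1, -0.5]
finger_gap: 0.0855
finger_force: 0.0
```

Emit:
{"fn": "apply_moves", "kwargs": {
  "translation": [
    [0,0,0],
    [0,0,0],
    [0,0,0],
    [0,0,0]
  ],
  "turn": [
    [0,0,0],
    [0,0,0],
    [0,0,0],
    [0,0,0]
  ]
}}

```text
time: 12.7
ee_pos: [0.472, 0.3, 0.2974]
tcp_rot: [-0.005, 0.603, 0.798, 0.0]
ft_force: [0.6, -0.3, -0.5]
finger_gap: 0.0852
finger_force: 0.0
```

```bash
cat > m.py <<'E'
from h import *
from scipy.optimize import least_squares
np.set_printoptions(precision=4,suppress=True)
def circ(q,r0):
    f=least_squares(lambda c:np.hypot(q[:,0]-c[0],q[:,1]-c[1])-r0,q[:,:2].mean(0),loss="soft_l1",f_scale=.001); return f.x,np.abs(f.fun).mean()
z=np.load("w4.npz"); P=cloud("wrist",z["d"],{"ee_pos":z["p"],"tcp_rot":z["q"]})
n=np.hypot(P[...,0]-.596,P[...,1]+.1)
q=P[(n<.06)&(P[...,2]>.009)&(P[...,2]<.015)]
rc=cv2.minEnclosingCircle(q[:,:2].astype(np.float32)*1000); print("disc",len(q),np.median(q[:,2]),rc)
q=P[(n<.04)&(P[...,2]>.085)&(P[...,2]<.095)]; print("tip",len(q),q.mean(0),cv2.minEnclosingCircle(q[:,:2].astype(np.float32)*1000))
q=P[(n<.04)&(P[...,2]>.025)&(P[...,2]<.072)]; print("shaft",len(q),circ(q,.016))
E
cat > cupfit.py <<'E'
from m import *
def cupfit(P,g=(.473,.305,.093),az=-74.):
    q=P[(np.hypot(P[...,0]-g[0],P[...,1]-g[1])<.075)&(P[...,2]>.085)&(P[...,2]<.15)]
    def ax(p): a,e=p[2],p[3]; return np.array([np.cos(e)*np.cos(a),np.cos(e)*np.sin(a),-np.sin(e)])
    def res(p,q):
        w=q-np.array([p[0],g[1],p[1]]); u=ax(p); return np.linalg.norm(w-np.outer(w@u,u),axis=1)-.025
    p=np.array([g[0],g[2],np.radians(az),.26])
    for _ in range(3):
        f=least_squares(res,p,args=(q,),loss="soft_l1",f_scale=.001); p=f.x; q=q[np.abs(res(p,q))<.003]
    u=ax(p); o=np.array([p[0],g[1],p[1]]); t=(q-o)@u
    lo,hi=np.percentile(t,[.3,99.7])
    return o,u,lo,hi,len(q),np.abs(res(p,q)).mean(),np.degrees(p[2:])
E
python3 - <<'E'
from cupfit import *
s=log(); s,im,d=grab("wrist"); cv2.imwrite("pics/w5.png",im); np.savez("w5.npz",im=im,d=d,p=s["ee_pos"],q=s["tcp_rot"]); print(s["ee_pos"],s["tcp_rot"])
for nm in("wrist","top","scene"):
    if nm=="wrist": P=cloud("wrist",d,s)
    else: P=cloud(nm,np.load(nm+"0.npz")["d"])
    o,u,lo,hi,n,e,a=cupfit(P); print(nm,"closed",o+lo*u,"rim",o+hi*u,"len",hi-lo,n,e,a)
s2,im,d=grab("top"); P=cloud("top",d)
for zz in((.0525,.058),(.075,.09)):
    q=P[(np.hypot(P[...,0]-.5285,P[...,1]+.334)<.07)&(P[...,2]>zz[0])&(P[...,2]<zz[1])]; rc=cv2.minAreaRect(q[:,:2].astype(np.float32)*1000); print("cover",len(q),np.median(q[:,2]),rc)
E
```

```text
disc 2510 0.012246315002775815 ((593.1188354492188, -98.69261169433594), 45.88096237182617)
tip 171 [ 0.5929 -0.0985  0.0862] ((593.4373779296875, -98.59503936767578), 9.374156951904297)
shaft 111 (array([ 0.5934, -0.099 ]), np.float64(0.00012154828561248066))
[0.472  0.3    0.2974] [-0.0053  0.6025  0.7981  0.0005]
wrist closed [0.4578 0.3574 0.1042] rim [0.4852 0.2651 0.0784] len 0.09964288301108369 3030 0.00046004413029318244 [-73.4406  14.9942]
top closed [0.4583 0.3569 0.1042] rim [0.4854 0.2653 0.0782] len 0.09895626719935025 804 0.0009775404862660227 [-73.5246  15.2733]
scene closed [0.4566 0.3553 0.1046] rim [0.4855 0.2621 0.078 ] len 0.10110913911026423 686 0.0010029192819205784 [-72.7786  15.2324]
cover 932 0.05531132533080485 ((527.4837036132812, -332.75762939453125), (77.45050048828125, 110.10887908935547), 79.14324188232422)
cover 91 0.08310397915765233 ((526.7971801757812, -332.1494445800781), (12.417166709899902, 43.14438247680664), 78.79090881347656)
```

View pics/w5.png

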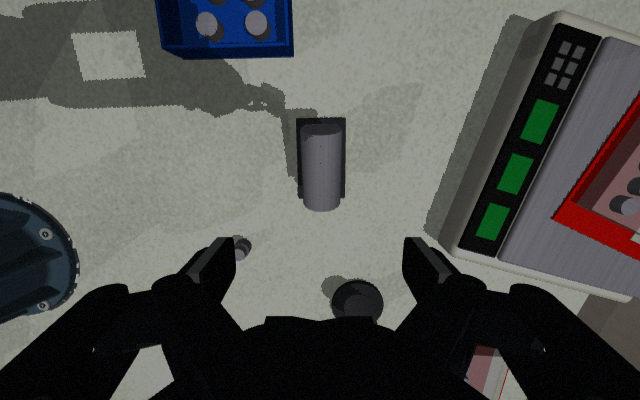

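The wrist view shows the cup in its cradle at about (321,165), closed end up-image at (321,130), mouth at (321,208). All measurements agree: length 99.6 mm, 15° slope, closed end at z 104 mm. The cover is seated with its top at 55 mm.

```bash
cat >> h.py <<'E'
def tilt(az,b):
    "tool z heading az, b deg below level; tool y level; x = y cross z, tool x at az+180 when b<90"
    a,b=np.radians([az,b]); h=np.array([np.cos(a),np.sin(a),0]); up=np.array([0,0,1.])
    z=np.cos(b)*h-np.sin(b)*up; x=-np.sin(b)*h-np.cos(b)*up; return np.c_[x,np.cross(z,x),z]
E
python3 - <<'E'
from h import *
T=tilt(-73.44,52.5); G=np.array([.4666,.3278,.0959]); F=G+.022*T[:,2]; print(F,T)
plan([(F-.13*T[:,2],T,.03)])
E
```

```text
[0.47041719 0.31496276 0.07844623] [[-0.22612098  0.95852179  0.17350873]
 [ 0.76044646  0.28501926 -0.58351109]
 [-0.60876143  0.         -0.79335334]]
{"translation": [[0.123, 0.003, 0.156], [0.143, 0.003, 0.138], [0.16, 0.004, 0.117], [0.174, 0.003, 0.096], [0.185, 0.003, 0.072]], "turn": [[-0.002, -0.169, -0.002], [-0.002, -0.169, -0.002], [-0.003, -0.169, -0.003], [-0.002, -0.169, -0.002], [-0.002, -0.169, -0.002]]}
5 rows; end [0.4477887  0.39083024 0.18158418] [ 0.25761633  0.56621685  0.75900044 -0.1922255 ]
```

Emit:
{"fn": "apply_moves", "kwargs": {
  "translation": [
    [0.123,0.003,0.156],
    [0.143,0.003,0.138],
    [0.16,0.004,0.117],
    [0.174,0.003,0.096],
    [0.185,0.003,0.072]
  ],
  "turn": [
    [-0.002,-0.169,-0.002],
    [-0.002,-0.169,-0.002],
    [-0.003,-0.169,-0.003],
    [-0.002,-0.169,-0.002],
    [-0.002,-0.169,-0.002]
  ]
}}

```text
time: 13.3
ee_pos: [0.4476, 0.3928, 0.1819]
tcp_rot: [0.26, 0.566, 0.759, -0.192]
ft_force: [1.2, -0.2, -0.5]
finger_gap: 0.0854
finger_force: 0.0
```

Emit:
{"fn": "apply_moves", "kwargs": {
  "translation": [
    [0,0,0],
    [0,0,0],
    [0,0,0],
    [0,0,0],
    [0,0,0]
  ],
  "turn": [
    [0,0,0],
    [0,0,0],
    [0,0,0],
    [0,0,0],
    [0,0,0]
  ]
}}

```text
time: 13.8
ee_pos: [0.4488, 0.3914, 0.1851]
tcp_rot: [0.258, 0.567, 0.759, -0.189]
ft_force: [0.4, 0.0, -0.2]
finger_gap: 0.0854
finger_force: 0.0
```

Run:
```python
from h import *
s=log(); print(s["ee_pos"],s["tcp_rot"],s["joint_positions"],s["ft_force"])
T=tilt(-73.44,52.5); F=np.array([.4704,.3150,.0784])
plan([(F-.04*T[:,2],T,.03),(F,T,.014)])
```

```text
[0.44877545 0.39138761 0.18513653] [ 0.25777828  0.56742465  0.75875883 -0.18937968] [ 0.80308812  0.54908337  1.35345397 -0.5582221   1.5905226   0.60690713] [ 0.36625873  0.03190547 -0.20550322]
{"translation": [[0.003, -0.002, 0.155], [0.003, -0.003, 0.155], [0.003, -0.002, 0.155], [0.003, -0.002, 0.155], [0, 0, 0.089]], "turn": [[0.001, -0.001, -0.001], [0.001, -0.001, -0.001], [0.001, -0.001, -0.002], [0.002, -0.001, -0.001], [0, 0, 0]]}
{"translation": [[0, 0, 0.089], [0, 0.001, 0.089]], "turn": [[0, 0, 0], [0, 0, 0]]}
7 rows; end [0.47047057 0.31500369 0.0783571 ] [ 0.25748319  0.56614092  0.75909193 -0.19226624]
```

Emit:
{"fn": "apply_moves", "kwargs": {
  "translation": [
    [0.003,-0.002,0.155],
    [0.003,-0.003,0.155],
    [0.003,-0.002,0.155],
    [0.003,-0.002,0.155],
    [0,0,0.089]
  ],
  "turn": [
    [0.001,-0.001,-0.001],
    [0.001,-0.001,-0.001],
    [0.001,-0.001,-0.002],
    [0.002,-0.001,-0.001],
    [0,0,0]
  ]
}}

```text
time: 14.3
ee_pos: [0.4645, 0.329, 0.0967]
tcp_rot: [0.257, 0.565, 0.759, -0.195]
ft_force: [-0.2, 0.6, -0.5]
finger_gap: 0.0851
finger_force: 0.0
```

Emit:
{"fn": "apply_moves", "kwargs": {
  "translation": [
    [0,0,0.089],
    [0,0.001,0.089],
    [0,0,0],
    [0,0,0],
    [0,0,0]
  ],
  "turn": [
    [0,0,0],
    [0,0,0],
    [0,0,0],
    [0,0,0],
    [0,0,0]
  ]
}}

```text
time: 14.8
ee_pos: [0.469, 0.3157, 0.0758]
tcp_rot: [0.258, 0.564, 0.76, -0.194]
ft_force: [0.8, 0.2, -0.5]
finger_gap: 0.0852
finger_force: 0.0
```

Emit:
{"fn": "apply_moves", "kwargs": {
  "translation": [
    [0,0,0],
    [0,0,0],
    [0,0,0]
  ],
  "turn": [
    [0,0,0],
    [0,0,0],
    [0,0,0]
  ]
}}

```text
time: 15.1
ee_pos: [0.4687, 0.3152, 0.0754]
tcp_rot: [0.258, 0.564, 0.76, -0.195]
ft_force: [0.2, 0.2, 0.0]
finger_gap: 0.0856
finger_force: 0.0
```

Run:
```python
from h import *
s=log(); print(s["ee_pos"],s["tcp_rot"],s["ft_force"])
T=tilt(-73.44,52.5); F=np.array([.4704,.3150,.0784])
plan([(F,T,.014)])
```

```text
[0.46866797 0.31524602 0.0753504 ] [ 0.25755818  0.56427557  0.75986011 -0.19460082] [0.22705125 0.16493017 0.01911416]
{"translation": [[-0.016, 0.01, -0.013]], "turn": [[-0.003, 0.004, 0.006]]}
1 rows; end [0.47032287 0.31500316 0.07835287] [ 0.25748667  0.56606554  0.75916083 -0.1922115 ]
```

Apply the correction and close.

Emit:
{"fn": "apply_moves", "kwargs": {
  "translation": [
    [-0.016,0.01,-0.013],
    [0,0,0],
    [0,0,0],
    [0,0,0]
  ],
  "turn": [
    [-0.003,0.004,0.006],
    [0,0,0],
    [0,0,0],
    [0,0,0]
  ]
}}

```text
time: 15.5
ee_pos: [0.4704, 0.3146, 0.0782]
tcp_rot: [0.257, 0.566, 0.759, -0.192]
ft_force: [-0.1, 0.2, -0.0]
finger_gap: 0.0853
finger_force: 0.0
```

Emit:
{"fn": "apply_moves", "kwargs": {
  "translation": [
    [0,0,0],
    [0,0,0],
    [0,0,0],
    [0,0,0],
    [0,0,0]
  ],
  "turn": [
    [0,0,0],
    [0,0,0],
    [0,0,0],
    [0,0,0],
    [0,0,0]
  ],
  "grip": 1,
  "force": 60
}}

```text
time: 16.0
ee_pos: [0.47, 0.3144, 0.0783]
tcp_rot: [0.257, 0.566, 0.759, -0.193]
ft_force: [-3.4, -1.3, 4.5]
finger_gap: 0.0494
finger_force: 62.0
```

Emit:
{"fn": "apply_moves", "kwargs": {
  "translation": [
    [0,0,0],
    [0,0,0],
    [0,0,0]
  ],
  "turn": [
    [0,0,0],
    [0,0,0],
    [0,0,0]
  ]
}}

```text
time: 16.3
ee_pos: [0.47, 0.3144, 0.0783]
tcp_rot: [0.257, 0.566, 0.759, -0.193]
ft_force: [-4.5, -1.2, 5.2]
finger_gap: 0.0494
finger_force: 62.1
```

Run:
```python
from cupfit import *
s=log(); print(s["ee_pos"],s["tcp_rot"],s["ft_force"],s["finger_gap"],s["finger_force"],s["joint_positions"])
s2,im,d=grab("scene"); np.savez("s6.npz",d=d,im=im)
o,u,lo,hi,n,e,a=cupfit(cloud("scene",d)); print("closed",o+lo*u,"rim",o+hi*u,"len",hi-lo,n,e,a)
# lift and turn: keep grasp point, pitch 75 deg so that cup is mouth down, at safe height
M=q2R(s["tcp_rot"]); p=s["ee_pos"]
Tf=tilt(-73.44,127.5)
print("check",M.T@Tf, R.from_matrix(M.T@Tf).as_rotvec(degrees=True))
plan([(p+[0,0,.07],M,.03),(p+[0.02,-.04,.16],Tf,.04)])
```

```text
disc 2513 0.012640594616521339 ((593.3944702148438, -98.83642578125), 45.881038665771484)
tip 182 [ 0.5931 -0.0986  0.0866] ((593.0427856445312, -98.6125259399414), 9.612076759338379)
shaft 110 (array([ 0.5936, -0.0991]), np.float64(0.00012234522414412518))
[0.47   0.3144 0.0783] [ 0.2574  0.5662  0.7589 -0.193 ] [-4.5098 -1.2048  5.2145] 0.049423439168839775 62.13568143546581 [ 0.6966  0.6001  1.5258 -0.6084  1.3576  0.6454]
closed [0.4534 0.3692 0.127 ] rim [0.4835 0.2667 0.0752] len 0.11873294049831658 346 0.0012669321723880627 [-73.6347  25.885 ]
check [[ 0.2584 -0.0004  0.966 ]
 [-0.0014  1.      0.0008]
 [-0.966  -0.0016  0.2584]] [-0.0898 75.0267 -0.0408]
{"translation": [[-0.095, 0, -0.123], [-0.095, 0, -0.124], [-0.094, -0.001, -0.123], [-0.06, 0.005, -0.03], [-0.055, 0.005, -0.037]], "turn": [[0, 0, 0], [0, 0, 0], [0, 0, 0], [0, 0.167, 0], [0, 0.166, 0]]}
{"translation": [[-0.051, 0.005, -0.044], [-0.043, 0.006, -0.05], [-0.037, 0.005, -0.056], [-0.03, 0.005, -0.06], [-0.021, 0.005, -0.064]], "turn": [[-0.001, 0.167, 0], [0, 0.167, 0], [0, 0.167, 0], [0, 0.166, 0], [0, 0.167, -0.001]]}
{"translation": [[-0.013, 0.005, -0.065], [-0.004, 0.005, -0.067], [0.004, 0.006, -0.067]], "turn": [[0, 0.167, 0], [-0.001, 0.167, 0], [0, 0.166, 0]]}
13 rows; end [0.49   0.2744 0.2383] [-0.2575  0.5661  0.7591  0.1922]
```

Emit:
{"fn": "apply_moves", "kwargs": {
  "translation": [
    [-0.095,0,-0.123],
    [-0.095,0,-0.124],
    [-0.094,-0.001,-0.123],
    [-0.06,0.005,-0.03],
    [-0.055,0.005,-0.037]
  ],
  "turn": [
    [0,0,0],
    [0,0,0],
    [0,0,0],
    [0,0.167,0],
    [0,0.166,0]
  ]
}}

```text
time: 16.85
ee_pos: [0.4745, 0.3083, 0.1662]
tcp_rot: [0.155, 0.586, 0.787, -0.114]
ft_force: [0.4, -0.9, -0.8]
finger_gap: 0.0499
finger_force: 62.4
```

Emit:
{"fn": "apply_moves", "kwargs": {
  "translation": [
    [-0.051,0.005,-0.044],
    [-0.043,0.006,-0.05],
    [-0.037,0.005,-0.056],
    [-0.03,0.005,-0.06],
    [-0.021,0.005,-0.064]
  ],
  "turn": [
    [-0.001,0.167,0],
    [0,0.167,0],
    [0,0.167,0],
    [0,0.166,0],
    [0,0.167,-0.001]
  ]
}}

```text
time: 17.35
ee_pos: [0.4854, 0.2864, 0.2124]
tcp_rot: [-0.105, 0.592, 0.795, 0.081]
ft_force: [-0.4, -0.4, -1.7]
finger_gap: 0.0495
finger_force: 62.4
```

Emit:
{"fn": "apply_moves", "kwargs": {
  "translation": [
    [-0.013,0.005,-0.065],
    [-0.004,0.005,-0.067],
    [0.004,0.006,-0.067],
    [0,0,0],
    [0,0,0]
  ],
  "turn": [
    [0,0.167,0],
    [-0.001,0.167,0],
    [0,0.166,0],
    [0,0,0],
    [0,0,0]
  ]
}}

```text
time: 17.85
ee_pos: [0.4909, 0.2734, 0.2372]
tcp_rot: [-0.257, 0.567, 0.759, 0.192]
ft_force: [-0.8, -0.4, -0.9]
finger_gap: 0.0496
finger_force: 62.4
```

Run:
```python
from h import *
np.set_printoptions(precision=4,suppress=True)
s=log(); print(s["ee_pos"],s["tcp_rot"],s["ft_force"],s["finger_gap"],s["joint_positions"])
Mi=q2R([.2574,.5662,.7589,-.193]); pi=np.array([.470,.3144,.0783])
u=np.array([np.cos(np.radians(15))*np.cos(np.radians(-73.44)),np.cos(np.radians(15))*np.sin(np.radians(-73.44)),-np.sin(np.radians(15))])
C=np.array([.4578,.3574,.1042]); rim=Mi.T@(C+.1*u-pi); ut=Mi.T@u; print("rim in tool",rim,"axis",ut)
np.savez("hand.npz",rim=rim,u=ut)
M=q2R(s["tcp_rot"]); print("axis now",M@ut,"rim now",s["ee_pos"]+M@rim)
# target
Tf=tilt(-73.44,127.5); print("axis at Tf",Tf@ut)
top=np.array([.5936,-.099,.115])-Tf@rim
plan([(top+[0,0,.02],Tf,.035)])
```

```text
[0.4909 0.2734 0.2372] [-0.2567  0.5671  0.7587  0.1918] [-0.839  -0.4361 -0.8935] 0.04963746261694182 [-0.0553  0.1927  1.7198  0.6107  1.4966 -0.4734]
rim in tool [-0.0412  0.0006  0.0316] axis [-0.6083  0.0011  0.7937]
axis now [ 0.0014 -0.0012 -1.    ] rim now [0.4953 0.2606 0.1871]
axis at Tf [ 0.0008  0.0009 -1.    ]
{"translation": [[-0.199, -0.005, -0.112], [-0.198, -0.004, -0.112], [-0.199, -0.005, -0.112], [-0.199, -0.004, -0.113], [-0.198, -0.005, -0.112]], "turn": [[0, 0, 0], [0, 0, 0], [0, 0.001, -0.001], [0.001, 0, 0], [0, 0, 0]]}
{"translation": [[-0.199, -0.005, -0.112], [-0.199, -0.005, -0.113], [-0.198, -0.005, -0.112], [-0.199, -0.005, -0.112], [-0.198, -0.005, -0.113]], "turn": [[0, 0, 0], [0, 0.001, 0], [0, 0, -0.001], [0, 0, 0], [0, 0, 0]]}
{"translation": [[-0.199, -0.005, -0.112]], "turn": [[0, 0.001, 0]]}
11 rows; end [ 0.5892 -0.0863  0.1851] [-0.2577  0.5662  0.7589  0.1924]
```

Emit:
{"fn": "apply_moves", "kwargs": {
  "translation": [
    [-0.199,-0.005,-0.112],
    [-0.198,-0.004,-0.112],
    [-0.199,-0.005,-0.112],
    [-0.199,-0.004,-0.113],
    [-0.198,-0.005,-0.112]
  ],
  "turn": [
    [0,0,0],
    [0,0,0],
    [0,0.001,-0.001],
    [0.001,0,0],
    [0,0,0]
  ]
}}

```text
time: 18.35
ee_pos: [0.5357, 0.1112, 0.2139]
tcp_rot: [-0.257, 0.565, 0.761, 0.191]
ft_force: [-0.1, 0.2, -2.4]
finger_gap: 0.0493
finger_force: 62.6
```

Emit:
{"fn": "apply_moves", "kwargs": {
  "translation": [
    [-0.199,-0.005,-0.112],
    [-0.199,-0.005,-0.113],
    [-0.198,-0.005,-0.112],
    [-0.199,-0.005,-0.112],
    [-0.198,-0.005,-0.113]
  ],
  "turn": [
    [0,0,0],
    [0,0.001,0],
    [0,0,-0.001],
    [0,0,0],
    [0,0,0]
  ]
}}

```text
time: 18.85
ee_pos: [0.5812, -0.0522, 0.1897]
tcp_rot: [-0.257, 0.564, 0.761, 0.191]
ft_force: [0.7, 0.3, -1.3]
finger_gap: 0.0495
finger_force: 62.6
```

Emit:
{"fn": "apply_moves", "kwargs": {
  "translation": [
    [-0.199,-0.005,-0.112],
    [0,0,0],
    [0,0,0],
    [0,0,0],
    [0,0,0]
  ],
  "turn": [
    [0,0.001,0],
    [0,0,0],
    [0,0,0],
    [0,0,0],
    [0,0,0]
  ]
}}

```text
time: 19.35
ee_pos: [0.5895, -0.0833, 0.1854]
tcp_rot: [-0.258, 0.564, 0.76, 0.193]
ft_force: [-0.1, -0.4, -1.7]
finger_gap: 0.0498
finger_force: 62.6
```

Emit:
{"fn": "apply_moves", "kwargs": {
  "translation": [
    [0,0,0],
    [0,0,0],
    [0,0,0],
    [0,0,0]
  ],
  "turn": [
    [0,0,0],
    [0,0,0],
    [0,0,0],
    [0,0,0]
  ]
}}

```text
time: 19.75
ee_pos: [0.5895, -0.0849, 0.1852]
tcp_rot: [-0.258, 0.565, 0.759, 0.193]
ft_force: [0.4, 0.0, -1.8]
finger_gap: 0.0496
finger_force: 62.6
```

Run:
```python
from h import *
np.set_printoptions(precision=4,suppress=True)
s=log(); print(s["ee_pos"],s["tcp_rot"],s["ft_force"],s["finger_gap"],s["joint_positions"])
h=np.load("hand.npz"); M=q2R(s["tcp_rot"]); print("axis",M@h["u"],"rim",s["ee_pos"]+M@h["rim"])
_,im,d=grab("scene"); np.savez("s7.npz",im=im,d=d); cv2.imwrite("pics/s7.png",cv2.resize(im[100:300,180:400],None,fx=2.5,fy=2.5))
```

```text
[ 0.5895 -0.0849  0.1852] [-0.2585  0.5649  0.7595  0.1931] [ 0.3983  0.0203 -1.7676] 0.04964861133856583 [-0.5675  0.5556  1.3461  0.4185  1.7513 -0.8922]
axis [ 0.0013  0.0037 -1.    ] rim [ 0.5939 -0.0974  0.135 ]
```

View pics/s7.png

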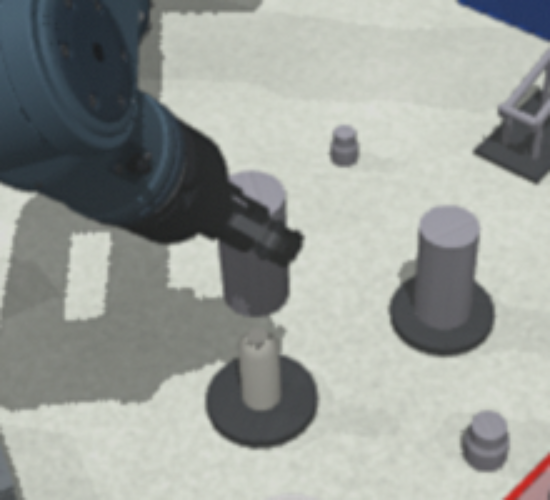

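The view shows the cup upright, mouth down at (255,295), directly over the empty peg's tip at (260,340). I'll check their offset in the same camera, then descend.

```bash
python3 - <<'E' | tail -12
from m import *
P=cloud("scene",np.load("s7.npz")["d"]); n=np.hypot(P[...,0]-.596,P[...,1]+.1)
for lo,hi,r0 in((.025,.072,.016),(.14,.165,.025),(.165,.19,.025)):
    q=P[(n<.034)&(P[...,2]>lo)&(P[...,2]<hi)]; print(lo,len(q),circ(q,r0))
q=P[(n<.034)&(P[...,2]>.2)&(P[...,2]<.25)]; print("top",len(q),np.median(q[:,2]), cv2.minEnclosingCircle(q[q[:,2]>.232][:,:2].astype(np.float32)*1000))
s=r.read_state(); h=np.load("hand.npz"); M=q2R(s["tcp_rot"])
Tf=tilt(-73.44,127.5); e=lambda z:np.array([.5934,-.099,z])-Tf@h["rim"]
plan([(e(.095),Tf,.02),(e(.03),Tf,.03)])
E
```

```text
disc 2508 0.011767201521952098 ((593.1107788085938, -98.73654174804688), 45.88090515136719)
tip 147 [ 0.593  -0.0987  0.0859] ((592.8190307617188, -98.57781219482422), 8.766043663024902)
shaft 113 (array([ 0.5934, -0.099 ]), np.float64(0.0001204471540701897))
0.025 237 (array([ 0.5929, -0.1003]), np.float64(0.0007455921750719771))
0.14 254 (array([ 0.5934, -0.0985]), np.float64(0.0006328106217719131))
0.165 227 (array([ 0.5934, -0.0985]), np.float64(0.0007310654206994539))
top 292 0.23383534088886127 ((598.35205078125, -101.24248504638672), 31.320411682128906)
{"translation": [[-0.056, -0.002, 0.069], [-0.057, -0.002, 0.069], [-0.056, -0.002, 0.068], [-0.088, 0, 0.115], [-0.088, 0, 0.114]], "turn": [[0, -0.001, 0.001], [0, -0.001, 0.001], [-0.001, -0.001, 0.001], [0, 0, 0], [0, 0, 0]]}
{"translation": [[-0.088, 0, 0.115]], "turn": [[0, 0, 0]]}
6 rows; end [ 0.589  -0.0863  0.0802] [-0.2576  0.5661  0.759   0.1924]
```

Emit:
{"fn": "apply_moves", "kwargs": {
  "translation": [
    [-0.056,-0.002,0.069],
    [-0.057,-0.002,0.069],
    [-0.056,-0.002,0.068],
    [0,0,0],
    [0,0,0]
  ],
  "turn": [
    [0,-0.001,0.001],
    [0,-0.001,0.001],
    [-0.001,-0.001,0.001],
    [0,0,0],
    [0,0,0]
  ]
}}

```text
time: 20.3
ee_pos: [0.5886, -0.0861, 0.1443]
tcp_rot: [-0.259, 0.566, 0.759, 0.192]
ft_force: [-0.1, 0.1, -0.9]
finger_gap: 0.0495
finger_force: 62.6
```

Emit:
{"fn": "apply_moves", "kwargs": {
  "translation": [
    [-0.088,0,0.115],
    [-0.088,0,0.114],
    [-0.088,0,0.115],
    [0,0,0],
    [0,0,0]
  ],
  "turn": [
    [0,0,0],
    [0,0,0],
    [0,0,0],
    [0,0,0],
    [0,0,0]
  ]
}}

```text
time: 20.8
ee_pos: [0.589, -0.0861, 0.0801]
tcp_rot: [-0.258, 0.566, 0.759, 0.193]
ft_force: [0.5, 0.8, -1.9]
finger_gap: 0.0496
finger_force: 62.6
```

Emit:
{"fn": "apply_moves", "kwargs": {
  "translation": [
    [0,0,0],
    [0,0,0],
    [0,0,0]
  ],
  "turn": [
    [0,0,0],
    [0,0,0],
    [0,0,0]
  ]
}}

```text
time: 21.1
ee_pos: [0.5896, -0.0866, 0.0811]
tcp_rot: [-0.257, 0.566, 0.759, 0.193]
ft_force: [-0.8, -1.0, -0.8]
finger_gap: 0.0493
finger_force: 62.6
```

Run:
```python
from h import *
np.set_printoptions(precision=4,suppress=True)
s=log(); print(s["ee_pos"],s["tcp_rot"],s["ft_force"],s["finger_gap"])
h=np.load("hand.npz"); M=q2R(s["tcp_rot"]); print("axis",M@h["u"],"rim",s["ee_pos"]+M@h["rim"])
Tf=tilt(-73.44,127.5); e=lambda z:np.array([.5934,-.099,z])-Tf@h["rim"]
plan([(e(.0125),Tf,.004)])
```

```text
[ 0.5896 -0.0866  0.0811] [-0.2568  0.5661  0.7593  0.1925] [-0.7835 -0.9791 -0.8171] 0.04930622853783596
axis [ 0.0026  0.0004 -1.    ] rim [ 0.5941 -0.0993  0.031 ]
{"translation": [[-0.014, -0.001, 0.02], [-0.015, 0, 0.02], [-0.014, -0.001, 0.02], [-0.015, -0.001, 0.02], [-0.014, 0, 0.02]], "turn": [[0, 0, 0], [0.001, 0, 0], [0, 0.001, 0.001], [0, 0, 0], [0.001, 0, 0]]}
5 rows; end [ 0.589  -0.0862  0.0626] [-0.2576  0.5661  0.7591  0.1921]
```

Clear of the peg; lower slowly onto the disc.

Emit:
{"fn": "apply_moves", "kwargs": {
  "translation": [
    [-0.014,-0.001,0.02],
    [-0.015,0,0.02],
    [-0.014,-0.001,0.02],
    [-0.015,-0.001,0.02],
    [-0.007,0,0.01]
  ],
  "turn": [
    [0,0,0],
    [0.001,0,0],
    [0,0.001,0.001],
    [0,0,0],
    [0.001,0,0]
  ]
}}

```text
time: 21.6
ee_pos: [0.5881, -0.0857, 0.0635]
tcp_rot: [-0.259, 0.566, 0.759, 0.192]
ft_force: [-3.4, -1.7, 7.7]
finger_gap: 0.0494
finger_force: 63.1
```

Emit:
{"fn": "apply_moves", "kwargs": {
  "translation": [
    [-0.003,0,0.005],
    [-0.003,0,0.005],
    [0,0,0],
    [0,0,0],
    [0,0,0]
  ],
  "turn": [
    [0,0,0],
    [0,0,0],
    [0,0,0],
    [0,0,0],
    [0,0,0]
  ]
}}

```text
time: 22.1
ee_pos: [0.5882, -0.0858, 0.0635]
tcp_rot: [-0.259, 0.566, 0.759, 0.192]
ft_force: [-4.5, -0.9, 10.0]
finger_gap: 0.0494
finger_force: 63.1
```

Run:
```python
from h import *
np.set_printoptions(precision=4,suppress=True)
s=log(); print(s["ee_pos"],s["tcp_rot"],s["ft_force"],s["finger_gap"])
h=np.load("hand.npz"); M=q2R(s["tcp_rot"]); print("axis",M@h["u"],"rim",s["ee_pos"]+M@h["rim"])
```

```text
[ 0.5882 -0.0858  0.0635] [-0.2592  0.5657  0.7588  0.1922] [-4.5366 -0.9023 10.0306] 0.049397889826610246
axis [-0.0015  0.0029 -1.    ] rim [ 0.5925 -0.0983  0.0133]
```

Emit:
{"fn": "apply_moves", "kwargs": {
  "translation": [
    [0,0,0],
    [0,0,0],
    [0,0,0],
    [0,0,0],
    [0,0,0]
  ],
  "turn": [
    [0,0,0],
    [0,0,0],
    [0,0,0],
    [0,0,0],
    [0,0,0]
  ],
  "grip": -1
}}

```text
time: 22.6
ee_pos: [0.5884, -0.0857, 0.0616]
tcp_rot: [-0.259, 0.566, 0.759, 0.192]
ft_force: [-0.1, 0.7, -0.0]
finger_gap: 0.0855
finger_force: 0.0
```

Run:
```python
from h import *
s=log(); print(s["ee_pos"],s["ft_force"],s["finger_gap"])
_,im,d=grab("scene"); cv2.imwrite("pics/s8.png",cv2.resize(im[100:300,180:400],None,fx=2.5,fy=2.5))
```

```text
[ 0.58837539 -0.08570606  0.06156698] [-0.12122744  0.70091411 -0.00726442] 0.0854532514844486
```

View pics/s8.png

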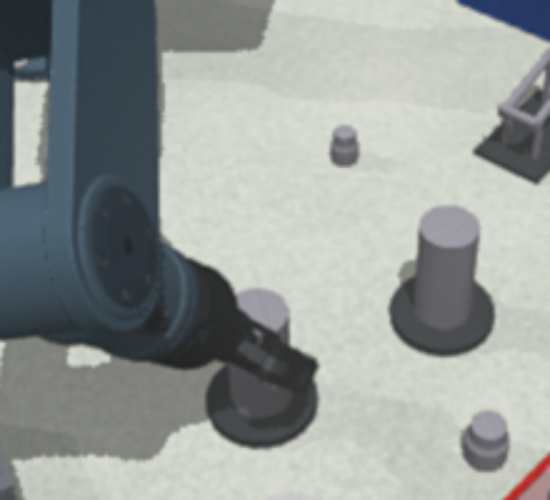

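The cup stands upright on the disc at (260,390) with the fingers open around it. Retract along the tool axis.

Emit:
{"fn": "apply_moves", "kwargs": {
  "translation": [
    [0,0,-0.08],
    [0,0,-0.15],
    [0,0,-0.25],
    [0,0,-0.25],
    [0,0,-0.25]
  ],
  "turn": [
    [0,0,0],
    [0,0,0],
    [0,0,0],
    [0,0,0],
    [0,0,0]
  ]
}}

```text
time: 23.15
ee_pos: [0.6144, -0.1729, 0.1803]
tcp_rot: [-0.258, 0.566, 0.759, 0.192]
ft_force: [0.4, -1.0, 0.2]
finger_gap: 0.085
finger_force: 0.0
```

Emit:
{"fn": "apply_moves", "kwargs": {
  "translation": [
    [0,0,-0.15],
    [0,0,0],
    [0,0,0],
    [0,0,0],
    [0,0,0]
  ],
  "turn": [
    [0,0,0],
    [0,0,0],
    [0,0,0],
    [0,0,0],
    [0,0,0]
  ]
}}

```text
time: 23.65
ee_pos: [0.6173, -0.1834, 0.1946]
tcp_rot: [-0.26, 0.566, 0.759, 0.192]
ft_force: [-0.4, 0.2, 0.1]
finger_gap: 0.0855
finger_force: 0.0
```

```bash
python3 - <<'E' | tail -7
from m import *
s=log(); print(s["ee_pos"],s["ft_force"])
for n in("scene","top"):
    _,im,d=grab(n); cv2.imwrite(f"pics/{n}9.png",im); P=cloud(n,d)
    for nm,c,lo,hi in(("cup",(.5936,-.099),.105,.12),("other",(.605,.079),.105,.12),("cover",(.5285,-.334),.0525,.058)):
        q=P[(np.hypot(P[...,0]-c[0],P[...,1]-c[1])<.07)&(P[...,2]>lo)&(P[...,2]<hi)]
        if len(q)>4: rc=cv2.minAreaRect(q[:,:2].astype(np.float32)*1000); print(n,nm,len(q),np.median(q[:,2]),q[:,2].std(),np.round(rc[0],1),np.round(rc[1],1),round(rc[2],1))
E
```

```text
[ 0.6173 -0.1834  0.1946] [-0.3761  0.2294  0.1181]
scene cup 464 0.11214674105740002 0.0019023073858638934 [ 593.8 -100.3] [49.3 48.8] 32.7
scene other 382 0.11205748031018076 0.0020490058026816768 [605.4  77.4] [48.5 51. ] 74.1
scene cover 1793 0.05541379778652944 0.0012059823010797958 [ 528.6 -335.3] [ 76.5 114.8] 79.7
top cup 307 0.11219135305005978 0.0017923090675797276 [592.3 -97. ] [47.4 48.7] 87.6
top other 307 0.112044796576942 0.001857270291031905 [603.9  79.9] [47.8 48.4] 49.2
top cover 290 0.05524295280800451 0.0014339032568138474 [ 538.6 -318.1] [44. 94.] 79.0
```

View pics/scene9.png

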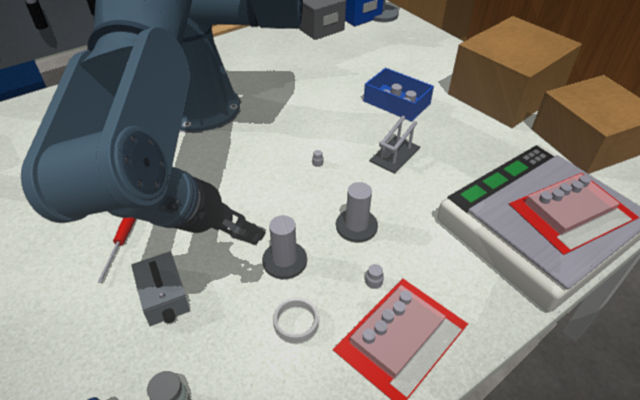

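The view shows the cup on its peg at (285,245) with its top at 112 mm, the cover flat on the box at (160,288), and the other cup and both sockets undisturbed. The gripper is clear.

```bash
python3 -c "
from workcell import r
print(r.sign_off())"
```

```text
the job is handed in; nothing more can be done
None
```

The cover is seated on the box's two pins and the cup stands mouth-down on the free peg with its rim on the base; the other cup and both sockets look undisturbed, and I handed the job in at about 24 s of the 61 s allowed.

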